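# Click the shelf stop into its notch beside the pan

## Task

Push the sliding shelf stop along its rail towards the frying pan until it drops into the notch on the pan's side, so that the pan is blocked in, and leave it sitting there. Push it only, with the fingertips or the outside of the fingers: do not lift the stop, and do not shift the pan or any of the other gear.

Things in the scene. Friction and masses are not known exactly. Their poses are not given: they have to be found in the camera images.
- rail: Galvanized rail fixed to the shelf: base plate 124 mm (x) by 312 mm (y), two running strips along y, tops 20 mm above the shelf, each with two 20 mm wide notches centred at y = +85 and -85 mm. Origin: middle of the rail, on the shelf surface. y runs along the rail, x away from the robot, z up; yawed up to 0.3 rad either way. End cheeks at y = +-152 mm, 26 mm high.
- stop_middle (a point): Centre of the shelf stop, a galvanized block straddling the rail: 100 mm long along the rail including a 4 mm black rubber pad (90 x 43 mm) on each upright end face, 110 mm across, 55 mm high, too big for a gripper to span. Riding on its rollers it spans 26 to 81 mm above the shelf, this point at 53.5 mm; about 6 mm lower when seated in a notch. Axes parallel to the rail's.
- slide (a joint): Stop position along the rail, m: 0 at the rail's middle, growing to the rail's +y; +-0.085 centred over a notch, hard ends +-0.125. Starts within 0.03 of 0. Drag under 3 N; 5 to 9 mm before a notch centre it falls in by itself, running ahead of the finger (force dips to nothing); then 10 N or more to push it out. Up to 5 mm past the centre it slides back when let go.
- drop (a joint): Height of the stop, m: 0 when its rollers run on top of the strips, about -0.006 when they have dropped into a notch (about 0.8 kg, held down by its weight only); above 0 if it is lifted.
- pan: Graphite-gray round frying pan standing on the shelf at one end of the rail, either end: 160 mm across the rim, 132 mm across the base, 48 mm high, flat handle about 135 mm long and 22 mm wide, along its +x, pointing away from the robot. Origin: centre of the base. It stands about 250 mm from the rail's middle, leaving some 25 to 45 mm to the seated stop. Loose, must stay where it is.
- kettle: Collapsible silicone kettle, folded flat: round, 136 mm across, 72 mm high to the top of its lid knob, with a short spout (+x, to 97 mm from its axis) and a wire handle (-x, to 90 mm). Origin: centre of the base. It stands about 250 mm from the rail's middle at the other end of the rail from the pan. Loose, must stay where it is.
- tong: Wooden salad tong lying between the robot and the rail: 250 mm long along its y, 62 mm wide, 20 mm high. Origin: middle of its length, on the shelf. Loose bystander.
- igniter: Stove igniter with a press button, lying between the robot and the rail: along its y, black grip 100 mm long (-y), steel tube 105 mm long (+y), 24 mm wide, 25 mm high. Origin: where grip meets tube, on the shelf. Loose bystander.
- eggs: Plastic egg holder with six round domes, beyond the rail: 100 (x) by 150 (y) mm, 55 mm high. Origin: centre of its underside. Loose bystander.
- mug: Steel mug beyond the rail: 76 mm across, 75 mm high, handle on its +y side. Origin: centre of its underside. Loose bystander.
- gas: Gray gas cartridge far to the left: 108 mm across, 96 mm high. Origin: centre of its underside. Loose bystander.
- lantern: Small camping lantern far to the right: 84 mm across, 112 mm high. Origin: centre of its underside. Loose bystander.

How it is judged:
By the outcome, as a careful person would: the job done as asked, in the order asked, and still so for the second after the job is handed in, with the robot touching nothing.
It also fails if it takes over 40 s, if anything falls off the work surface, if the arm or the gripper's body presses on something with over 40 N, if the wrist force passes 120 N, or if a joint passes its speed limit or range.

## Robot

A 6-joint arm with a two-finger parallel gripper is mounted at the origin on the work surface. World frame = base frame: x ahead of the robot, y to its left, z up, the work surface at z = 0. Lengths are in m, angles in rad, forces in N, time in s.
With the tool pointing down it reaches from about 0.375 to 0.975 m from the base axis. Payload 3.8 kg.
Tool frame: the origin (TCP) lies at the very end of the fingers, on their centre line; the grasp point (between the pads) lies 19 mm behind it; z points along the fingers, y is the line along which they close (so a half turn about z gives the same grasp; the last joint's range is limited). The gripper opens to 85 mm and grips with 20 to 120 N. Pads are 22 mm wide; open, the fingers measure 114 mm over their backs; the gripper's body (76 mm by 85 mm) begins 54 mm behind the grasp point. The pads swing forward as they close: fully open they stand 13 mm farther back than shut.
Start: joints at [1.082, 0.264, 1.604, -0, 1.274, -0.037], TCP at [0.295, 0.607, 0.231] pointing down, gripper open.
Joint ranges: [-2.63, 2.63], [-0.94, 2.18], [0.31, 2.57], [-1.31, 4.45], [0, 2.66], [-2.55, 2.55]. Speed limits (rad/s): [2.57, 2.57, 3.14, 3.14, 3.14, 3.14].

## Interface

Orientations are given as a rotation vector (axis times angle).
In Python, from workcell import monitor, viewer, job gives the robot as it stands. The module is installed in compiled form; this text tells all that it offers.
- The arm moves only by the tool step_arm, never from a script. Its argument "series" is one flat list of numbers, 4 for each row, row after row: the shift along the tool's x, y, z in m, then the turn about the tool's z in rad. A call has 1 to 8 rows; each row is the pose to reach, as a shift and turn from the pose commanded when the call began, along the tool's axes at that moment; what a row does not reach only later rows make up. A row lasts 1/8 s, in which the tool goes at most 62.5 mm and 10.7 degrees, less where a joint would pass 70% of its speed; a pose out of reach is approached as far as the arm can. A call with a gripper value outside its range is refused whole. "gripper" is the opening, from 0 (shut) to 1 (fully open), set as the call begins (left out, the last holds). The fingers move at their own pace and stop on an object; "newtons" is the grip in N (left out, the last holds). Time passes only in rows, so rows that repeat a pose let the fingers close. It gives the time, the measured TCP pose, the force, the opening and the grip force at its end, in the units of the state.
- monitor.read_state(): the state, without advancing time (a new reading comes with each control period).
- viewer.read_camera(name): name is "scene" or "top"; returns a dict with "image" (480x640x3 uint8, red, green, blue), "intrinsics" (3x3 intrinsics, pixels), "T" (4x4, takes a point from camera to world coordinates). Camera axes: x right, y up, looking along -z (the intrinsics and any distortion apply to the point x, -y, -z); pixel columns grow to the right and rows downward; lengths in m; the calibration is good to about 2 mm. A picture is of the moment at which its call begins. There is no depth.
- job.finish_job(): hands the job in; it is judged then, once.
Trained networks look in a picture, given as the dict that the camera call returned (one of the last four; its "shot" number tells which), for a name from the list of things; names that differ only in an ending like _2 or _b are one class to them, and where a whole thing is asked for, a point or a joint stands for the part that bears it (a point fixed in the world has none). Each returns a list of dicts, best first, with "score" (0 to 1); they miss things now and then, are a little off and sometimes report something else, mostly with a low value. They report only what shows in the picture. A call takes as long as a camera call.
- viewer.boxes_of(picture, label): "extent" ([centre column, centre row, width, height] in pixels, round what is visible of it).
- viewer.spot_point(picture, label): "point" ([column, row] in pixels: a listed point, or the origin of a listed thing).
The state is a dict: "time": time; "q": joint angles; "joint_vel": joint speeds; "joint_torque": joint torques, N m; "tool_pos": TCP position; "tcp_rot": TCP orientation; "wrist_force": force on the tool from outside, world axes, zero at the start; "torque": the same for the moment, N m; "width": opening from 0.0 (shut) to 1.0 (fully open); "grip_force": force on a finger pad.
Only numpy, scipy, OpenCV 4.12 (cv2) and the standard library are available. Lean on these libraries where they do the work, as an engineer would, in place of code of your own. Each camera call takes 0.05 s, during which the arm holds its last target. There are 200 camera calls.

## Working session

There is one attempt and no reset: what is moved stays moved. The work goes in short steps, Python scripts to look and compute and a tool call to move; the robot and the scene stay as the last step left them, time stands still between calls to the robot, and variables do not carry over. Pictures are saved under pics/ and viewed, at most 10 in all, crops included, and the job is handed in when it is done.

Besides the shell and the picture viewer there is one more tool, called after "Call:" by a JSON object that holds its "api" and its "payload". step_arm: Moves the arm, as the interface text tells. Its arguments: {"type":"object","properties":{"series":{"type":"array"},"gripper":{"type":"number"},"newtons":{"type":"number"}},"required":["series"]}

```bash
mkdir -p pics
cat > h.py <<'E'
import numpy as np, cv2
from workcell import monitor, viewer, job
def ray(p,uv):
    K=np.array(p["intrinsics"]);T=np.array(p["T"])
    d=np.linalg.inv(K)@[uv[0],uv[1],1]; d=T[:3,:3]@[d[0],-d[1],-d[2]]
    return T[:3,3],d
def at(p,uv,z):
    o,d=ray(p,uv); return o+d*(z-o[2])/d[2]
def proj(p,X):
    K=np.array(p["intrinsics"]);T=np.array(p["T"])
    c=T[:3,:3].T@(np.array(X)-T[:3,3]); u=K@[c[0],-c[1],-c[2]]; return u[:2]/u[2]
def save(p,n): cv2.imwrite("pics/"+n,p["image"][:,:,::-1])
E
python3 - <<'E'
from h import *
print(monitor.read_state())
for c in ["top","scene"]:
    p=viewer.read_camera(c); save(p,c+"0.png"); print(c,[k for k in p],np.round(p["T"],3).tolist())
    for n,z in dict(rail=0,stop_middle=.0535,pan=0,kettle=0,tong=0,igniter=0,eggs=0,mug=0,gas=0,lantern=0).items():
        r=viewer.spot_point(p,n)[:2]
        print(n,[(round(q["score"],2),np.round(q["point"]),np.round(at(p,q["point"],z),3)) for q in r])
E
```

```text
{'time': 0.0, 'q': array([ 1.08209915e+00,  2.64810144e-01,  1.60538648e+00, -3.45495220e-06,
        1.27370652e+00, -3.69253050e-02]), 'joint_vel': array([-9.29794619e-05,  1.00194911e-04, -1.85383876e-03,  4.56741482e-04,
        1.68510479e-04,  9.24884515e-04]), 'joint_torque': array([-8.99226943e-04, -5.15115952e+01, -3.67314506e+01, -1.19060187e-04,
        1.29339175e-02, -2.54442875e-05]), 'tool_pos': array([0.29434821, 0.60661723, 0.22991689]), 'tcp_rot': array([-0.70348641, -3.06120039,  0.00350538]), 'wrist_force': array([-0.35563447,  0.25438917, -0.98227785]), 'torque': array([-0.00069261, -0.06943884, -0.04883042]), 'grip_force': 0.0, 'width': 1.0035035392119447}
top ['image', 'intrinsics', 'T', 'shot'] [[-0.016, 0.977, -0.214, 0.177], [-1.0, -0.014, 0.008, 0.011], [0.005, 0.214, 0.977, 1.935], [0.0, 0.0, 0.0, 1.0]]
rail [(0.87, array([352., 240.]), array([ 0.605, -0.079,  0.   ]))]
stop_middle [(0.73, array([352., 238.]), array([ 0.601, -0.076,  0.054]))]
pan [(0.77, array([419., 244.]), array([ 0.585, -0.325,  0.   ]))]
kettle [(0.93, array([282., 236.]), array([0.62
[... 1041 characters left out ...]
0.59, array([378., 233.]), array([0.628, 0.173, 0.   ])), (0.47, array([131., 366.]), array([ 0.476, -0.598,  0.   ]))]
tong [(0.96, array([313., 224.]), array([0.463, 0.05 , 0.   ]))]
igniter [(0.74, array([241., 276.]), array([ 0.46 , -0.229,  0.   ]))]
eggs [(0.7, array([336., 326.]), array([ 0.759, -0.141,  0.   ])), (0.61, array([376., 237.]), array([0.637, 0.156, 0.   ]))]
mug [(0.67, array([370., 288.]), array([0.744, 0.014, 0.   ])), (0.26, array([133., 366.]), array([ 0.479, -0.594,  0.   ]))]
gas [(0.5, array([373., 290.]), array([0.753, 0.013, 0.   ]))]
lantern [(0.62, array([131., 365.]), array([ 0.474, -0.598,  0.   ])), (0.56, array([372., 290.]), array([0.753, 0.012, 0.   ]))]
```

Run:
```python
import cv2
a=cv2.imread("pics/top0.png")[190:300,250:460]; cv2.imwrite("pics/c1.png",cv2.resize(a,None,fx=3.8,fy=3.8,interpolation=cv2.INTER_CUBIC))
b=cv2.imread("pics/scene0.png")[170:390,180:460]; cv2.imwrite("pics/c2.png",cv2.resize(b,None,fx=2.7,fy=2.7,interpolation=cv2.INTER_CUBIC))
```

```text
(no output)
```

View pics/c1.png

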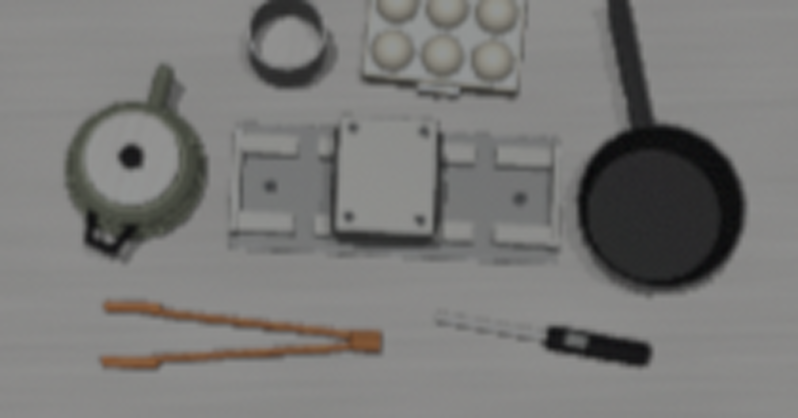

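View pics/c2.png

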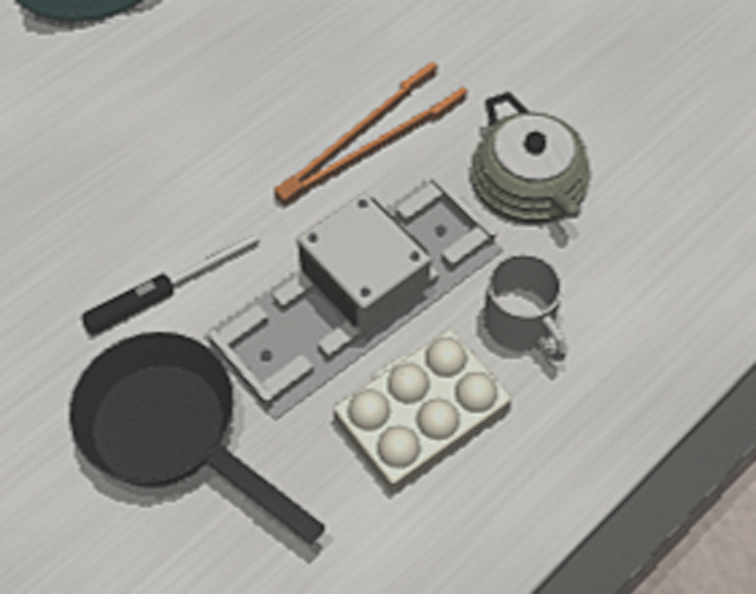

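Run:
```python
from h import *
p=viewer.read_camera("top")
f=lambda u,v,z: at(p,(250+(u+.5)/3.8-.5,190+(v+.5)/3.8-.5),z)
a=f(270,186,.004);b=f(520,199,.004);d=a-b
print("rail c",(a+b)/2,"yaw",np.arctan2(-d[0],d[1]),np.linalg.norm(d))
s=[f(*q,.081) for q in [(353,128),(424,132),(349,216),(420,220)]]
c=np.mean(s,0);e=s[0]+s[2]-s[1]-s[3];print("stop c",c,"yaw",np.arctan2(-e[0],e[1]))
e=s[0]+s[1]-s[2]-s[3];print(np.arctan2(e[1],e[0]))
# strip ends at z=.02: outer near/far cheeks
for q in [(237,124),(557,139),(232,240),(556,250)]: print(f(*q,.026))
n=[]
for i in range(6):
  for cam in("top","scene"):
    p=viewer.read_camera(cam)
    for nm,z in(("rail",0),("stop_middle",.0535),("pan",0),("kettle",0)):
        r=[at(p,q["point"],z) for q in viewer.spot_point(p,nm)]
        r=[x for x in r if abs(x[0]-.6)<.06 and abs(x[1]+.08-{"pan":-.25,"kettle":.25}.get(nm,0))<.06]
        if r:n.append((cam,nm,*r[0][:2]))
for cam in("top","scene"):
  for nm in("rail","stop_middle","pan","kettle"):
    v=np.array([x[2:] for x in n if x[:2]==(cam,nm)]); print(cam,nm,len(v),v.mean(0) if len(v) else 0, v.std(0) if len(v) else 0)
```

```text
rail c [ 0.60225787 -0.08604279  0.004     ] yaw -0.06787528692908815 0.23989106023317164
stop c [ 0.60307856 -0.07481257  0.081     ] yaw -0.07237600732029735
-0.06788962559251777
[0.66654037 0.06415221 0.026     ]
[ 0.64736907 -0.24072647  0.026     ]
[0.55382932 0.06977824 0.026     ]
[ 0.53972056 -0.23533009  0.026     ]
top rail 6 [ 0.60331709 -0.08825843] [0.00273509 0.00345282]
top stop_middle 6 [ 0.60639416 -0.0735503 ] [0.00271972 0.00257994]
top pan 6 [ 0.579312   -0.32993224] [0.00573351 0.00523173]
top kettle 6 [0.62240697 0.16739139] [0.00240209 0.00275226]
scene rail 5 [ 0.59875278 -0.08121757] [0.00223082 0.00665961]
scene stop_middle 6 [ 0.6003894  -0.07144984] [0.00245318 0.00282864]
scene pan 6 [ 0.57554514 -0.33170361] [0.00432674 0.0031783 ]
scene kettle 6 [0.62871495 0.16178905] [0.00519244 0.0048019 ]
```

Call:
{"api": "step_arm", "payload": {"series": [-0.03,-0.02,0,-0.05,-0.08,-0.058,0,-0.1,-0.13,-0.094,0,-0.15,-0.18,-0.13,0,-0.2,-0.23,-0.166,0,-0.25,-0.28,-0.202,0,-0.3,-0.33,-0.238,0,-0.35,-0.38,-0.274,0,-0.384], "gripper": 0}}

```text
time: 5.15
tool_pos: [0.5178, 0.1931, 0.2317]
tcp_rot: [0.104, 3.139, 0.001]
wrist_force: [1.1, 0.7, 0.2]
width: 0.001
grip_force: 0.0
```

```bash
cat >> h.py <<'E'
from scipy.spatial.transform import Rotation as Ro
def tot(X,yaw=-0.068):
    s=monitor.read_state();R=Ro.from_rotvec(s["tcp_rot"]).as_matrix()
    y=R[:,1]; print("t",s["time"],"pos",s["tool_pos"].round(4),"tool x,y",R[:,0].round(3),y.round(3),"z",R[:,2].round(3),"F",s["wrist_force"].round(2),"w",s["width"])
    print("shift",(R.T@(np.array(X)-s["tool_pos"])).round(4),"turn",-(np.arctan2(np.cos(yaw),-np.sin(yaw))-np.arctan2(y[1],y[0])))
E
python3 -c "
from h import *
tot([.607,.025,.2])"
```

```text
t 5.15 pos [0.5178 0.1931 0.2317] tool x,y [-0.998  0.066 -0.001] [0.066 0.998 0.   ] z [ 0.001  0.    -1.   ] F [1.12 0.69 0.15] w 0.0006164588822081975
shift [-0.1002 -0.1618  0.0318] turn 0.0014851695315336588
```

Call:
{"api": "step_arm", "payload": {"series": [-0.03,-0.05,0,0,-0.065,-0.1,0.01,0,-0.1,-0.15,0.03,0,-0.1,-0.162,0.07,0,-0.1,-0.162,0.12,0,-0.1,-0.162,0.165,0,-0.1,-0.162,0.182,0,-0.1,-0.162,0.182,0]}}

```text
time: 6.15
tool_pos: [0.605, 0.0265, 0.0484]
tcp_rot: [-0.106, -3.137, 0.0]
wrist_force: [0.6, -0.1, -0.8]
width: -0.002
grip_force: 0.0
```

```bash
python3 -c "
from h import *
tot([.604,-.01,.048])
p=viewer.read_camera('scene');a=p['image'][130:330,220:460,::-1];cv2.imwrite('pics/c3.png',cv2.resize(a,None,fx=3,fy=3,interpolation=cv2.INTER_CUBIC))"
```

```text
t 6.15 pos [0.605  0.0265 0.0484] tool x,y [-0.998  0.068  0.002] [ 0.068  0.998 -0.   ] z [-0.002 -0.    -1.   ] F [ 0.57 -0.13 -0.78] w -0.0017207190234097803
shift [-0.0015 -0.0365  0.0004] turn 0.00033996935781877013
```

View pics/c3.png

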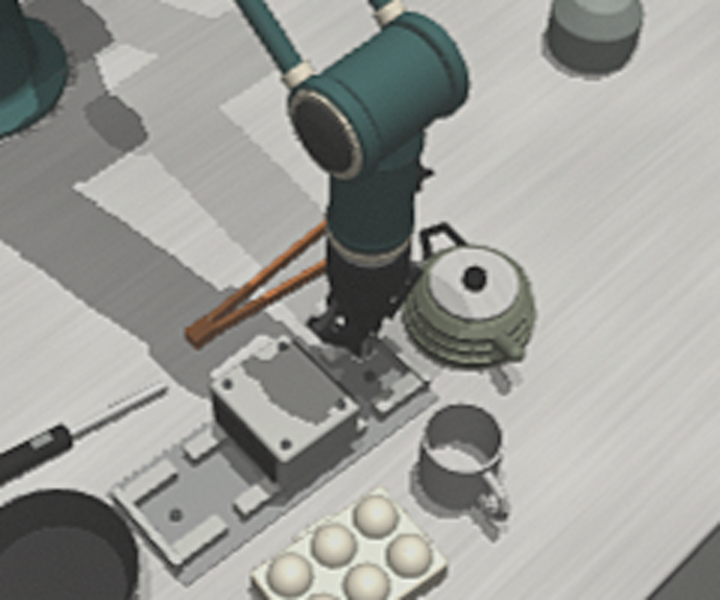

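Call:
{"api": "step_arm", "payload": {"series": [0,-0.015,0,0,0,-0.028,0,0,0,-0.036,0,0,0,-0.043,0,0,0,-0.05,0,0,0,-0.057,0,0,0,-0.064,0,0,0,-0.07,0,0]}}

```text
time: 7.2
tool_pos: [0.6012, -0.0438, 0.0493]
tcp_rot: [0.106, 3.139, 0.0]
wrist_force: [1.6, 2.4, 1.2]
width: 0.001
grip_force: 1.1
```

```bash
cat > m.py <<'E'
from h import *
tot([.6,-.17,.048])
p=viewer.read_camera("top")
v=[at(p,q["point"],.0535)[:2] for q in viewer.spot_point(p,"stop_middle")[:1]]
print(v,[ (x-[.6025,-.086])@[.068,.998] for x in v])
E
python3 m.py
```

```text
t 7.2 pos [ 0.6012 -0.0438  0.0493] tool x,y [-0.998  0.068 -0.   ] [0.068 0.998 0.   ] z [ 0. -0. -1.] F [1.59 2.44 1.22] w 0.0012929942827225093
shift [-0.0074 -0.126   0.0013] turn 0.00022157934236943788
[array([ 0.60270025, -0.10172772])] [np.float64(-0.015682647779776605)]
```

Call:
{"api": "step_arm", "payload": {"series": [0,-0.006,0,0,0,-0.012,0,0,0,-0.018,0,0,0,-0.024,0,0,0,-0.03,0,0,0,-0.036,0,0,0,-0.041,0,0,0,-0.043,0,0]}}

```text
time: 8.3
tool_pos: [0.5979, -0.0867, 0.0492]
tcp_rot: [-0.107, -3.14, 0.0]
wrist_force: [-1.2, 1.6, -1.4]
width: -0.001
grip_force: 0.8
```

```bash
python3 m.py
```

```text
t 8.3 pos [ 0.5979 -0.0867  0.0492] tool x,y [-0.998  0.068  0.   ] [ 0.068  0.998 -0.   ] z [-0. -0. -1.] F [-1.23  1.56 -1.42] w -0.000719806056343226
shift [-0.0077 -0.0829  0.0012] turn -0.00011957115969485343
[array([ 0.59941242, -0.15212248])] [np.float64(-0.06620018889679335)]
```

Call:
{"api": "step_arm", "payload": {"series": [0,-0.002,0,0,0,-0.004,0,0,0,-0.006,0,0,0,-0.008,0,0]}}

```text
time: 8.9
tool_pos: [0.5978, -0.0944, 0.0494]
tcp_rot: [0.106, 3.139, -0.0]
wrist_force: [-0.4, 1.4, 0.9]
width: -0.004
grip_force: 0.8
```

Call:
{"api": "step_arm", "payload": {"series": [0,-0.001,0,0,0,-0.002,0,0]}}

```text
time: 9.15
tool_pos: [0.5976, -0.0964, 0.0494]
tcp_rot: [0.107, 3.139, -0.0]
wrist_force: [0.6, 1.1, 0.5]
width: -0.001
grip_force: 0.7
```

Call:
{"api": "step_arm", "payload": {"series": [0,-0.001,0,0,0,-0.002,0,0]}}

```text
time: 9.4
tool_pos: [0.5973, -0.0985, 0.0493]
tcp_rot: [0.106, 3.14, -0.0]
wrist_force: [0.5, 1.0, -0.4]
width: 0.003
grip_force: 0.2
```

Call:
{"api": "step_arm", "payload": {"series": [0,-0.001,0,0,0,-0.002,0,0]}}

```text
time: 9.65
tool_pos: [0.597, -0.1005, 0.0492]
tcp_rot: [-0.106, -3.14, 0.0]
wrist_force: [0.2, -0.1, -0.0]
width: 0.002
grip_force: 0.0
```

Run:
```python
from h import *
tot([.6,-.17,.048])
p=viewer.read_camera('scene');a=p['image'][190:330,200:380,::-1];cv2.imwrite('pics/c4.png',cv2.resize(a,None,fx=4,fy=4,interpolation=cv2.INTER_CUBIC))
```

```text
t 9.65 pos [ 0.597  -0.1005  0.0492] tool x,y [-0.998  0.068  0.   ] [ 0.068  0.998 -0.   ] z [-0. -0. -1.] F [ 0.21 -0.08 -0.02] w 0.002164525897678697
shift [-0.0077 -0.0692  0.0012] turn 0.00022627027628785434
```

View pics/c4.png

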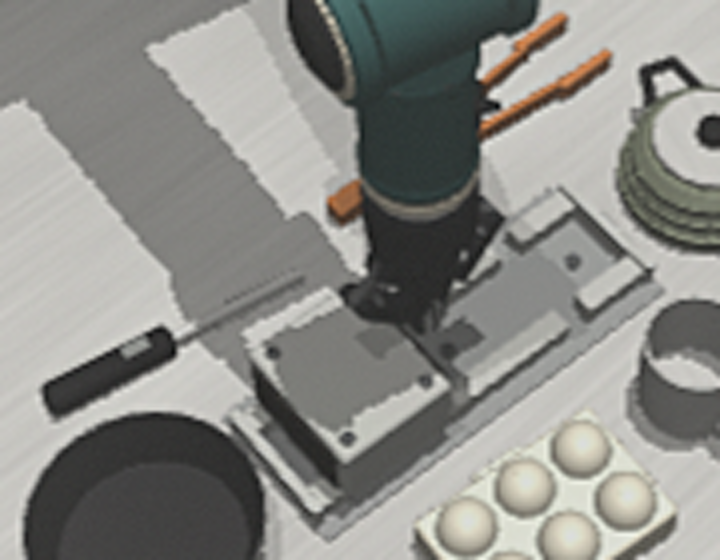

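Call:
{"api": "step_arm", "payload": {"series": [0,-0.001,0,0,0,-0.002,0,0,0,-0.003,0,0]}}

```text
time: 10.07
tool_pos: [0.5969, -0.1033, 0.0493]
tcp_rot: [0.106, 3.14, -0.0]
wrist_force: [-0.3, 0.4, 0.9]
width: 0.002
grip_force: 0.0
```

Call:
{"api": "step_arm", "payload": {"series": [0,-0.001,0,0,0,-0.002,0,0]}}

```text
time: 10.32
tool_pos: [0.5968, -0.1053, 0.0493]
tcp_rot: [-0.106, -3.14, 0.0]
wrist_force: [-1.2, -1.0, -0.8]
width: -0.003
grip_force: 0.0
```

Call:
{"api": "step_arm", "payload": {"series": [0,0.02,0,0,0,0.045,0,0,0,0.06,0,0,0,0.065,-0.04,0,0,0.065,-0.09,0,0,0.065,-0.14,0,0,0.08,-0.2,0,0,0.1,-0.25,0]}}

```text
time: 11.32
tool_pos: [0.6037, -0.0048, 0.302]
tcp_rot: [0.107, 3.138, -0.0]
wrist_force: [-0.2, -0.7, -0.5]
width: -0.0
grip_force: 0.0
```

Call:
{"api": "step_arm", "payload": {"series": [0.05,0.05,0,0,0.1,0.1,0,0,0.15,0.15,0,0,0.15,0.2,0,0,0.15,0.25,0,0,0.15,0.25,0,0]}}

```text
time: 12.08
tool_pos: [0.4697, 0.258, 0.2992]
tcp_rot: [-0.097, -3.14, -0.002]
wrist_force: [0.0, -1.0, -0.0]
width: 0.001
grip_force: 0.0
```

```bash
python3 m.py
python3 - <<'E'
from h import *
for c,(r0,r1,c0,c1) in dict(top=(190,300,250,460),scene=(190,390,180,440)).items():
    p=viewer.read_camera(c);a=p['image'][r0:r1,c0:c1,::-1];k=3.8 if c=="top" else 3
    cv2.imwrite('pics/f_%s.png'%c,cv2.resize(a,None,fx=k,fy=k,interpolation=cv2.INTER_CUBIC))
    for nm in("pan","kettle"): print(c,nm,[at(p,q["point"],0)[:2].round(3) for q in viewer.spot_point(p,nm)[:1]])
E
```

```text
t 12.075 pos [0.4697 0.258  0.2992] tool x,y [-0.998  0.062  0.   ] [0.062 0.998 0.001] z [-0.     0.001 -1.   ] F [ 0.04 -1.03 -0.02] w 0.0009569352150275446
shift [-0.1566 -0.4194  0.2507] turn 0.006030916344439419
[array([ 0.59624036, -0.16979474])] [np.float64(-0.08405280605216904)]
top pan [array([ 0.583, -0.332])]
top kettle [array([0.62, 0.16])]
scene pan [array([ 0.576, -0.324])]
scene kettle [array([0.632, 0.165])]
```

View pics/f_top.png

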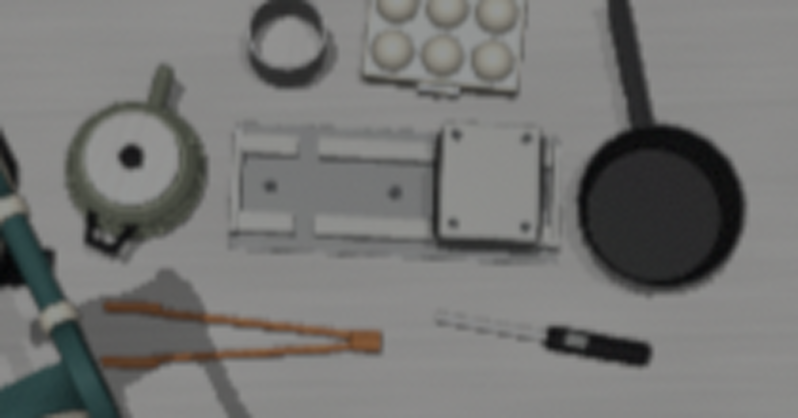

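View pics/f_scene.png

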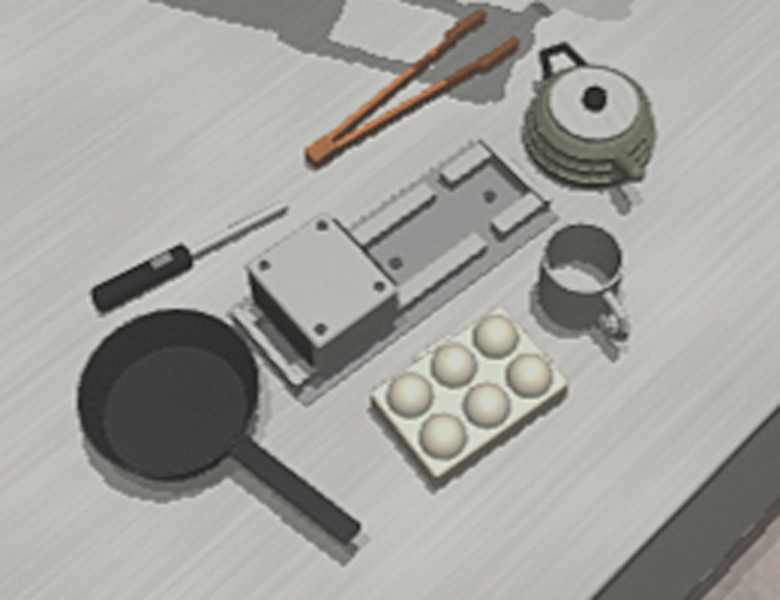

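The last top view shows the stop centred at (490, 183), over the pan-side notch at slide ≈ -0.084. The pan, kettle and other gear sit at the same pixels as before, and the arm is clear.

```bash
python3 -c "
from h import *
print(job.finish_job())"
```

```text
the job is handed in; nothing more can be done
None
```

The stop was pushed along the rail into the pan-side notch and left there. It ran ahead of the finger with the force falling to zero, and the last picture puts it at slide ≈ -0.084. The pan and other gear look unmoved, and the job is handed in; no verdict came back.

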